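Fit the adjustable wrench to the clamp nut and turn it to its mark

ROBOT

A 7-joint arm with a two-finger parallel gripper is mounted at the origin on the work surface. World frame = base frame: x ahead of the robot, y to its left, z up, the work surface at z = 0. Lengths are in m, angles in rad, forces in N, time in s.
With the tool pointing down it reaches from about 0.4 to 0.85 m from the base axis. Payload 10.4 kg.
Tool frame: the origin (TCP) lies at the very end of the fingers, on their centre line; the grasp point (between the pads) lies manip.hold_point_z behind it (manip.hold_point_z is the distance from the TCP to the grasp point, in m); z points along the fingers, y is the direction in which the jaws open and shut (so a half turn about z gives the same grasp; the last joint's range is limited). The gripper opens to 85 mm and grips with 20 to 120 N. Pads are 22 mm wide; open, the fingers measure 114 mm over their backs; the gripper's body (76 mm by 85 mm) begins 54 mm behind the grasp point. The pads swing forward as they close: fully open they stand 13 mm farther back than shut.
Start: joints at [1.18, 0.332, -0.065, 1.46, 0.022, 1.35, -0.088], TCP at [0.225, -0.583, 0.231] pointing down, gripper open.
Joint ranges: [-2.6, 2.6], [-0.5, 2.12], [-1.47, 1.34], [0.16, 2.42], [-1.27, 4.41], [0.06, 2.06], [-2.6, 2.6]. Speed limits (rad/s): [2.22, 2.22, 2.79, 2.79, 3.14, 3.14, 3.14].

INTERFACE

Orientations are given as a unit quaternion [x, y, z, w].
In Python, from workcell import manip gives the robot as it stands.
- The arm moves only by the tool jog_arm, never from a script. Its arguments are lists of equal length, an entry for each row: "translation": the shift along the world's x, y, z in mm, a list of three; "turn": the turn about the world's z in degrees. In form: {"translation": [[x, y, z], ...], "turn": [turn, ...]}. A call has 1 to 12 rows; each row is the pose to reach, as a shift and turn from the pose measured when the call began; what a row does not reach only later rows make up. A row lasts 1/12 s, in which the tool goes at most 41.7 mm and 7.16 degrees, less where a joint would pass 70% of its speed; a pose out of reach is approached as far as the arm can. A call with a gripper value outside its range is refused whole. "grip" is the finger opening in mm, from 0 to 85.4, set as the call begins (left out, the last holds). The fingers move at their own pace and stop on an object; "grip_force" is the grip in N (left out, the last holds). Time passes only in rows, so rows that repeat a pose let the fingers close. It gives the time, the measured TCP pose, the force and the opening at its end, in the units of the state.
- manip.get_obs(): the state, without advancing time (a new reading comes with each control period).
- manip.camera(name): name is "scene" or "top" or "wrist"; returns a dict with "frame" (400x640x3 uint8, red, green, blue), "mtx" (3x3 intrinsics, pixels), "k1" (the pictures are not rectified: a ray, as slopes to the right and down, at radius r is drawn at 1 + k1 r^2 times it, then the intrinsics apply), "pose" (4x4, takes a point from camera to world coordinates). Camera axes: x right, y down, z forward; pixel columns grow to the right and rows downward; lengths in m; the calibration is good to about 2 mm. A picture is of the moment at which its call begins. There is no depth.
- manip.hand_in(): hands the job in, once; it reports no verdict.
Trained networks look in a picture, given as the dict that the camera call returned (one of the last four; its "shot" number tells which), for a name from the list of things; names that differ only in an ending like _2 or _b are one class to them, and where a whole thing is asked for, a point or a joint stands for the part that bears it (a point fixed in the world has none). Each returns a list of dicts, best first, with "confidence" (0 to 1); they miss things now and then, are a little off and sometimes report something else, mostly with a low value. They report only what shows in the picture. A call takes as long as a camera call. They do not tell look-alikes from the thing itself.
- manip.outline_of(picture, label): "mask" (400x640 bool, what is visible of it) and "extent" ([left, top, right, bottom] in pixels, round what is visible of it).
- manip.pinpoint(picture, label): "at" ([column, row] in pixels: a listed point, or the origin of a listed thing).
The state is a dict: "clock": time; "joint_pos": joint angles; "joint_velocities": joint speeds; "tau": joint torques, N m; "position": TCP position; "ee_rot": TCP orientation; "ft_force": force on the tool from outside, world axes, zero at the start; "torque": the same for the moment, N m; "grip_width": opening from 0.0 (shut) to 1.0 (fully open).
Only numpy, scipy, OpenCV 4.12 (cv2) and the standard library are available. Lean on these libraries where they do the work, as an engineer would, in place of code of your own. Each camera call takes 0.05 s, during which the arm holds its last target. There are 200 camera calls.

TASK

Lay the wide-open adjustable wrench flat on the round grey plate with the bright hex clamp nut well inside its jaws and let go, then roll the wrench's brass worm with a fingertip until the jaws just fit the nut. Take the wrench again by its handle and turn the nut clockwise (seen from above) until its orange stripe lines up with the orange stripe on the plate, then let go and leave the wrench lying flat on the nut. Move the jaw only by its worm and the nut only with the wrench, and leave the other things alone.

Things in the scene. Friction and masses are not known exactly. Their poses are not given: they have to be found in the camera images.
- wrench: steel adjustable wrench, loose, flat, 188 mm long, 0.5 kg. Origin: underside, mid mouth (nut centre when the fixed jaw touches a 32 mm nut); x points out of the mouth, away from the handle; y to the fixed jaw; z up. Head 16 mm thick, y -38 to 34, x -76 to 18 mm; fixed jaw face at y = 16, throat wall at x = -22 mm. Handle 26 mm wide, z 1 to 15 mm, from x = -76 to a round end at -170 mm
- wrench_neck (a point): point on the wrench's handle at wrench x = -88, y = 0, z = 8 mm: where to grip it (26 mm across, along wrench y) for carrying; the centre of mass is near x = -70 mm, where the head is too broad to grip
- wrench_handle (a point): point on the wrench's handle at wrench x = -140, y = 0, z = 8 mm: where to grip it (26 mm across, along wrench y) for turning the nut
- worm_top (a point): top of the wrench's brass worm, at wrench x -50, y -18, z 23.5 mm: a roller 22 mm thick, 24 mm long, axis along wrench y, 7.5 mm proud of the head. A fingertip pressed on it (5 to 15 N) and stroked along wrench +x (towards the mouth) rolls it by friction and closes the jaw; stroking back opens it. Needs 3 N along the stroke, holds where left; when the jaw is tight the finger just slips
- worm (a joint): angle of the worm in rad; falls as the jaw closes, 1.5 mm of jaw travel per rad
- jaw (a joint): travel of the dark moving jaw in m, driven by the worm only: the mouth is 32 mm (just the nut) + this value wide; starts 5 to 8 mm too wide. The jaw's face is at wrench y = -16 mm minus this value; jaw 38 mm long in x (-20 to 18 mm), 16 mm wide
- plate: round grey plate fixed on the bench, 200 mm across, 20 mm high; origin at the centre of its underside, x points along the orange stripe on its top (the stripe runs from 50 to 97 mm out of the centre). A steel stub of 16 mm diameter stands at the centre, up to 41 mm over the bench.
- nut_top (a point): centre of the top face of the bright metal hex nut, on the plate's axis, 38 mm above the bench. The nut is 32 mm across flats (37 mm across corners), 18 mm high and stands on the plate's top, which is 20 mm above the bench.
- clamp_nut (a joint): angle of the nut in rad: 0 when its orange stripe lines up with the plate's, negative while still to be turned clockwise seen from above, growing clockwise. The stripe points to one of the nut's six corners, at plate x turned about z by minus this angle. It turns stiffly (0.2 N m) and stays where left. A fitted wrench has its x axis along a corner of the nut (six ways)
- bottle_cage: blue aluminium bottle cage, 140 x 80 x 77 mm, lying on the bench, to be left alone; origin at the centre of its underside
- reflector: orange plastic rear reflector, 90 x 48 x 17 mm, to be left alone; origin at the centre of its underside
- grip: grey silicone handlebar grip, 125 x 36 mm, lying, to be left alone; origin at the centre of its underside
- key_tray: grey tray of hex keys, 130 x 190 x 30 mm, fixed on the bench; origin at the centre of its underside
- nut_stripe (a point): point on the orange stripe on the nut's top face, 15 mm out from the nut's axis towards the striped corner; turns with the nut
Not all that is in view belongs to the job. Of the things shaped like the wrench, the steel one is meant.

How it is judged:
On the way, in this order (a step that is already met when the one before it is completed fails the run):
1. the wrench lies flat on the plate, let go, with the nut between its still wide jaws (horizontal distance between wrench and nut_top below 0.015 m and z of wrench in the frame of plate below 0.0235 m and angle between wrench's own z axis and vertical below 0.06 rad and value of joint jaw above 0.0035 m and contact force between the fingers and wrench below 0.5 N), for 0.1 s.
2. the jaws fit the nut, at most 2 mm wider than it, before the nut has been turned (at most about 15 degrees) (value of joint jaw below 0.002 m and horizontal distance between wrench and nut_top below 0.01 m and distance of nut_stripe from where it was at the start of the episode below 0.004 m), for 0.1 s.
3. the nut is turned until its stripe lines up with the plate's, within 7 degrees (value of joint clamp_nut between -0.12 and 0.12 rad), for 0.2 s.
At the end, for the whole second after the job is handed in: The nut's stripe lines up with the plate's stripe within 7 degrees; the wrench lies flat and at rest on the plate with its mouth on the nut (origin within 10 mm of the nut's axis, underside within 3.5 mm of the plate) and its jaws at most 2 mm wider than the nut; the robot has let go (all of step 3 and value of joint jaw below 0.002 m and horizontal distance between wrench and nut_top below 0.01 m and z of wrench in the frame of plate below 0.0235 m and angle between wrench's own z axis and vertical below 0.06 rad and linear speed of wrench below 0.02 m/s); the robot touches nothing.
It fails at once if the fingers push the moving jaw itself (contact force between the fingers and jaw above 6 N).
It fails at once if the fingers push the nut itself (contact force between the fingers and clamp_nut above 4 N).
It fails at once if the bottle cage is moved (distance of bottle_cage from where it was at the start of the episode above 0.03 m).
It fails at once if the reflector is moved (distance of reflector from where it was at the start of the episode above 0.03 m).
It fails at once if the handlebar grip is moved (distance of grip from where it was at the start of the episode above 0.03 m).
It also fails if it takes over 64 s, if anything falls off the work surface, if the arm or the gripper's body presses on something with over 40 N, if the wrist force passes 120 N, or if a joint passes its speed limit or range.

## Working session

There is one attempt and no reset: what is moved stays moved. The work goes in short steps, Python scripts to look and compute and a tool call to move; the robot and the scene stay as the last step left them, time stands still between calls to the robot, and variables do not carry over. Pictures are saved under pics/ and viewed, about 8 in all and at most 12, crops included, and the job is handed in when it is done.

Besides the shell and the picture viewer there is one more tool, called after "Call:" as a command line: name --pt "numbers of a row" for each row, then --argument value for the rest. jog_arm: Moves the arm, as the interface text tells. Its arguments: {"type":"object","properties":{"translation":{"type":"array"},"turn":{"type":"array"},"grip":{"type":"number"},"grip_force":{"type":"number"}},"required":["translation","turn"]}

```bash
mkdir -p pics; ls
cat > h.py <<'E'
import numpy as np, cv2
from workcell import manip
def ray(p,uv):
    m=p["mtx"]; m=np.array(m); k=p["k1"]; T=np.array(p["pose"])
    d=np.array([(uv[0]-m[0,2])/m[0,0],(uv[1]-m[1,2])/m[1,1]]); u=d.copy()
    for _ in range(20): u=d/(1+k*(u@u))
    return T[:3,3],T[:3,:3]@np.array([u[0],u[1],1])
def at(p,uv,z):
    o,d=ray(p,uv); return o+d*(z-o[2])/d[2]
def proj(p,X):
    T=np.array(p["pose"]); c=T[:3,:3].T@(np.array(X)-T[:3,3]); u=c[:2]/c[2]; u=u*(1+p["k1"]*(u@u)); m=np.array(p["mtx"])
    return np.array([u[0]*m[0,0]+m[0,2],u[1]*m[1,1]+m[1,2]])
def save(p,n,box=None,s=1):
    f=p["frame"][:,:,::-1]
    if box: f=f[box[1]:box[3],box[0]:box[2]]
    cv2.imwrite("pics/"+n,cv2.resize(f,None,fx=s,fy=s,interpolation=cv2.INTER_CUBIC))
def pp(p,l,z):
    for r in manip.pinpoint(p,l)[:3]: print(l,np.round(r["at"],1),round(r["confidence"],2),np.round(at(p,r["at"],z),4))
E
python3 - <<'E'
from h import *
o=manip.get_obs(); print(o, manip.hold_point_z)
a=manip.camera("scene"); b=manip.camera("top")
save(a,"s0.png"); save(b,"t0.png")
for p in(a,b):
    print(np.round(p["pose"],3).tolist())
    for l,z in [("wrench",0),("wrench_neck",.008),("wrench_handle",.008),("worm_top",.0235),("nut_top",.038),("nut_stripe",.038),("plate",0),("bottle_cage",0),("reflector",0),("grip",0),("key_tray",0)]: pp(p,l,z)
E
```

```text
pics
{'clock': 0.0, 'joint_pos': array([ 1.18037959,  0.33287848, -0.06470604,  1.46096273,  0.02159539,
        1.34991483, -0.08849825]), 'joint_velocities': array([ 1.54249778e-04,  4.49983538e-04, -3.92466252e-04, -1.41164123e-03,
       -7.33872140e-05,  8.60639516e-04, -2.97877695e-04]), 'tau': array([-9.37017649e-04, -6.25461173e+01,  4.83697979e-02, -3.91607058e+01,
        1.60633202e-02,  9.91525798e-03,  5.10972342e-06]), 'position': array([ 0.22459497, -0.58283216,  0.23050161]), 'ee_rot': array([ 9.83133651e-01,  1.82887081e-01, -1.65118625e-04, -7.15183852e-04]), 'ft_force': array([ 0.48927697,  0.6977815 , -0.42515786]), 'torque': array([-0.02712553,  0.00354668, -0.05794876]), 'grip_width': 1.0006622447935198} 0.0187
[[-0.3, 0.671, -0.678, 1.207], [0.954, 0.219, -0.205, 0.178], [0.011, -0.708, -0.706, 0.813], [0.0, 0.0, 0.0, 1.0]]
wrench [260.1 140.5] 0.83 [ 0.2115 -0.3416  0.    ]
wrench [180.9 187.8] 0.81 [ 0.5053 -0.4718 -0.    ]
wrench [240.6 210.4] 0.58 [ 0.5354 -0.2605  0.    ]
wrench_neck [285.4 135.8] 0.85 [ 0.1687 -0.2643  0.008 ]
wrench_neck [245.3 181.2] 0.
[... 1339 characters left out ...]
 ]
wrench_handle [420.3 237.6] 0.72 [ 0.4102 -0.3068  0.008 ]
wrench_handle [477.  260.5] 0.62 [ 0.3542 -0.4493  0.008 ]
worm_top [414.6 207.2] 0.95 [ 0.4847 -0.29    0.0235]
worm_top [491.9 226.6] 0.87 [ 0.4384 -0.4836  0.0235]
worm_top [421.9 331.3] 0.64 [ 0.1843 -0.3046  0.0235]
nut_top [283.3 169.5] 0.75 [0.5726 0.0354 0.038 ]
nut_stripe [274.3 173.1] 0.68 [0.5634 0.0573 0.038 ]
plate [282.1 171.2] 0.68 [0.5752 0.0416 0.    ]
bottle_cage [150.4 196.4] 0.63 [0.5067 0.3759 0.    ]
bottle_cage [412.4 223.2] 0.43 [ 0.4465 -0.2892  0.    ]
reflector [336.2  97.1] 0.83 [ 0.7732 -0.0949  0.    ]
grip [212.1  95.7] 0.57 [0.7736 0.2295 0.    ]
key_tray [441.6 120.7] 0.82 [ 0.7143 -0.3703  0.    ]
```

View pics/s0.png

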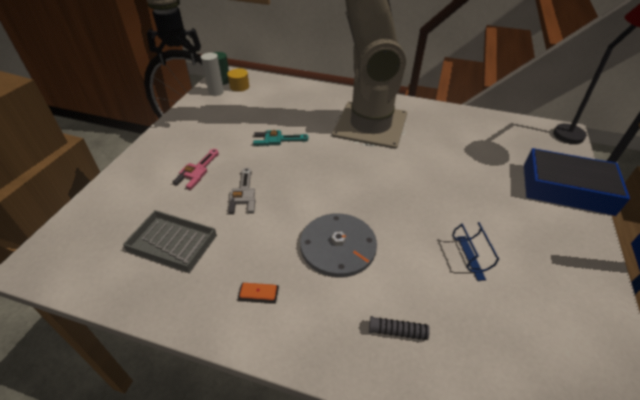

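```bash
python3 -c "
import cv2
f=cv2.imread('pics/t0.png')[80:360,180:540]; cv2.imwrite('pics/t0c.png',cv2.resize(f,None,fx=2.1,fy=2.1,interpolation=cv2.INTER_CUBIC))"
```

```text
(no output)
```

View pics/t0c.png

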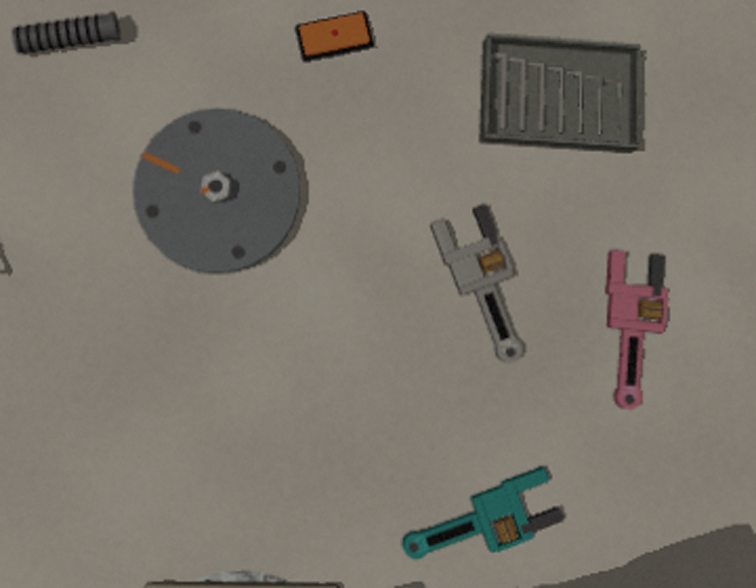

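The pink wrench at top-view px (480,225), the teal one at (420,320) and the steel one at (405,210) are the three wrench shapes. The bare-metal grey one at (405,210) is the steel wrench. Its fixed jaw is on the left and its dark moving jaw on the right. The nut stripe points to about 111° and the plate stripe to about 64°, so about 47° clockwise is needed. I'll go above the wrench and take the confirming crop there.

Call:
jog_arm --pt "221 292 0" --pt "221 292 0" --pt "221 292 0" --pt "221 292 0" --pt "221 292 0" --pt "221 292 0" --pt "221 292 0" --pt "221 292 0" --pt "221 292 0" --pt "221 292 0" --pt "221 292 0" --turn '[0,0,0,0,0,0,0,0,0,0,0]' --grip 60

```text
clock: 2.12
position: [0.447, -0.2894, 0.2315]
ee_rot: [0.983, 0.185, 0.0, 0.0]
ft_force: [-1.1, -0.8, 0.2]
grip_width: 0.703
```

Run:
```python
from h import *
p=manip.camera("wrist"); save(p,"w1.png"); o=manip.get_obs(); print(o["clock"],o["position"],o["ee_rot"],np.round(p["pose"],3).tolist())
for l,z in [("wrench",0),("wrench_neck",.008),("wrench_handle",.008),("worm_top",.0235)]: pp(p,l,z)
```

```text
2.1667 [ 0.44581349 -0.2911326   0.23139215] [ 9.83033796e-01  1.83424375e-01 -8.57494315e-05  2.16222177e-04] [[0.363, -0.888, -0.283, 0.52], [-0.932, -0.345, -0.112, -0.262], [0.001, 0.304, -0.953, 0.374], [0.0, 0.0, 0.0, 1.0]]
wrench [293.  346.1] 0.77 [ 0.2119 -0.3501  0.    ]
wrench [481.5 184.4] 0.68 [ 0.4914 -0.4704  0.    ]
wrench_neck [317.9 160.5] 0.84 [ 0.4518 -0.2908  0.008 ]
wrench_neck [439.2 255.4] 0.57 [ 0.3992 -0.4621  0.008 ]
wrench_handle [315.5 208.7] 0.65 [ 0.4007 -0.308   0.008 ]
worm_top [333.1 125.9] 0.81 [ 0.4922 -0.2909  0.0235]
worm_top [478.  235.7] 0.71 [ 0.4408 -0.4825  0.0235]
worm_top [247.4 364.5] 0.68 [ 0.1841 -0.3014  0.0235]
```

View pics/w1.png

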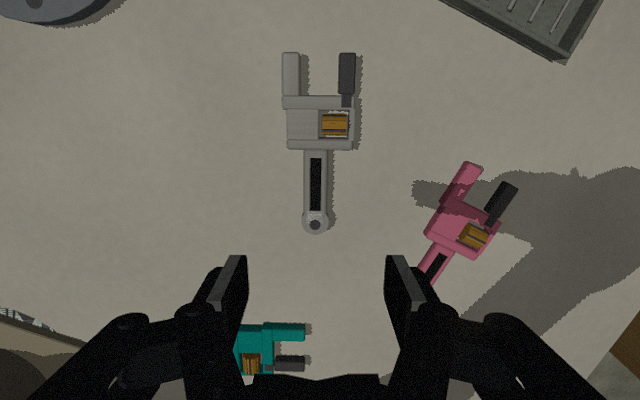

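The picture shows the steel wrench alone, nearly vertical: fixed jaw tip at (290,52), dark jaw at (347,55), worm at (334,125), handle end at (315,224). This confirms it is the steel one.

Run:
```python
from h import *
p=manip.camera("wrist")
f=p["frame"]
W=[((299,53),18,16,16),((282,53),18,34,16),((287,148),-76,None,16),((334,125),-50,-18,23.5),((304,190),None,13,15),((327,190),None,-13,15),((315.5,225),-157,0,15),((355,149),-76,-38,16)]
for px,x,y,z in W: print(px,x,y,np.round(at(p,px,z/1000)[:2]*1000,1))
# fit with full points
A=[w for w in W if w[1] is not None and w[2] is not None and w[1]!=-157]
P=np.array([[w[1],w[2]] for w in A],float);Q=np.array([at(p,w[0],w[3]/1000)[:2]*1000 for w in A])
a,b=P-P.mean(0),Q-Q.mean(0); th=np.arctan2((a[:,0]*b[:,1]-a[:,1]*b[:,0]).sum(),(a*b).sum())
R=np.array([[np.cos(th),-np.sin(th)],[np.sin(th),np.cos(th)]]); t=Q.mean(0)-R@P.mean(0)
print(np.degrees(th),t,"neck",t+R@[-88,0],"hand",t+R@[-140,0],"\n",Q-(P@R.T+t))
q=[at(p,((304+327)/2,190),.015),at(p,((304+327.5)/2,160),.015)];d=q[1]-q[0];print(np.degrees(np.arctan2(d[1],d[0])))
```

```text
(299, 53) 18 16 [ 541.4 -239.7]
(282, 53) 18 34 [ 535.7 -224.6]
(287, 148) -76 None [ 452.  -259.3]
(334, 125) -50 -18 [ 491.2 -294.9]
(304, 190) None 13 [ 416.1 -291.1]
(327, 190) None -13 [ 424.8 -313.9]
(315.5, 225) -157 0 [ 383.1 -316.7]
(355, 149) -76 -38 [ 475.8 -324.6]
21.64624848768169 [ 531.35979615 -261.24794156] neck [ 449.56564088 -293.70893606] hand [ 401.23273095 -312.8904328 ] 
 [[-0.82506402  0.05927761]
 [ 0.10604227 -1.61901923]
 [-0.3509278   1.5082405 ]
 [ 1.06994955  0.05150112]]
20.396514158069138
```

Call:
jog_arm --pt "1 -3.5 -40" --pt "1 -3.5 -80" --pt "1 -3.5 -120" --pt "1 -3.5 -160" --pt "1 -3.5 -190" --pt "1 -3.5 -210" --pt "1 -3.5 -222" --pt "1 -3.5 -228" --pt "1 -3.5 -228" --pt "1 -3.5 -228" --turn '[0,0,0,0,0,0,0,0,0,0]' --grip 50

```text
clock: 3.25
position: [0.4467, -0.2964, 0.0044]
ee_rot: [0.983, 0.182, 0.0, 0.001]
ft_force: [-0.4, -0.6, 1.3]
grip_width: 0.583
```

Call:
jog_arm --pt "0 0 0" --pt "0 0 0" --pt "0 0 0" --pt "0 0 0" --pt "0 0 0" --pt "0 0 0" --turn '[0,0,0,0,0,0]' --grip 15 --grip_force 60

```text
clock: 3.75
position: [0.4473, -0.2966, 0.006]
ee_rot: [0.983, 0.182, 0.001, 0.001]
ft_force: [-3.7, 3.0, 10.0]
grip_width: 0.286
```

Call:
jog_arm --pt "0 0 20" --pt "0 0 50" --pt "0 0 90" --pt "0 20 110" --pt "0 55 110" --pt "5 95 110" --pt "10 135 110" --pt "15 175 110" --pt "20 215 110" --pt "25 255 110" --pt "30 290 110" --pt "30 320 110" --turn '[0,0,0,0,-4,-8,-12,-16,-20,-24,-28,-30]'

```text
clock: 4.75
position: [0.4776, 0.0262, 0.1165]
ee_rot: [0.997, -0.08, 0.001, 0.001]
ft_force: [1.0, -0.7, -5.2]
grip_width: 0.281
```

Call:
jog_arm --pt "5 28 0" --pt "5 28 0" --pt "5 28 0" --pt "5 28 0" --pt "5 28 0" --turn '[0,0,0,0,0]'

```text
clock: 5.17
position: [0.4824, 0.0529, 0.1165]
ee_rot: [0.997, -0.081, 0.001, 0.002]
ft_force: [-0.1, -0.7, -5.5]
grip_width: 0.278
```

Run:
```python
from h import *
p=manip.camera("wrist"); save(p,"w2.png"); o=manip.get_obs(); print(o["clock"],o["position"],o["ee_rot"],o["joint_pos"],o["ft_force"],o["grip_width"])
for l,z in [("nut_top",.038),("nut_stripe",.038),("plate",0)]: pp(p,l,z)
t=manip.camera("top"); save(t,"t2.png",[200,100,360,240],5)
for l,z in [("nut_top",.038),("nut_stripe",.038),("wrench",.11),("plate",0)]: pp(t,l,z)
```

```text
5.2167 [0.48244838 0.05285762 0.11646232] [ 0.99671474 -0.08096843  0.00118966  0.00155649] [ 0.30856094  0.16979974 -0.55172021  1.93678232  0.1059018   1.06092704
 -2.02134274] [-0.92765552 -0.04786766 -5.54992177] 0.28165217077971927
nut_top [315.   57.5] 0.61 [0.5765 0.037  0.038 ]
nut_stripe [293.3  75.2] 0.69 [0.5688 0.0514 0.038 ]
plate [316.2  65.2] 0.92 [0.5743 0.0365 0.    ]
nut_top [283.8 169.5] 0.76 [0.5726 0.0342 0.038 ]
nut_stripe [277.6 169.4] 0.44 [0.5727 0.0494 0.038 ]
wrench [476.1 208.5] 0.81 [ 0.4748 -0.4121  0.11  ]
wrench [281.4 162. ] 0.72 [0.5767 0.0341 0.11  ]
wrench [434.9 317.6] 0.61 [ 0.2306 -0.313   0.11  ]
plate [283.5 173.6] 0.94 [0.5691 0.0379 0.    ]
```

View pics/w2.png

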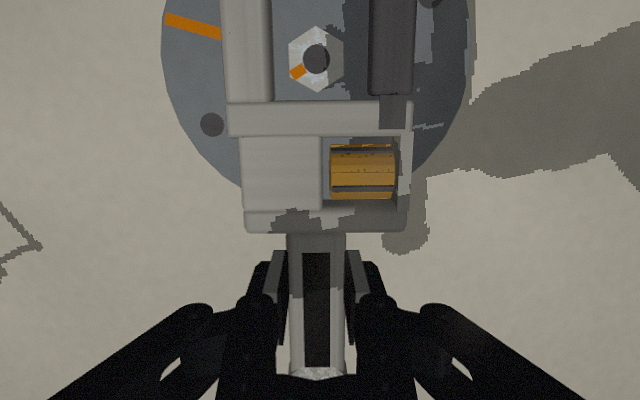

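The grip holds. The nut at (316,58), with corners at (316,25) and (316,92), shows in the mouth. The wrench's fixed jaw inner edge is at column 271, its throat at row 101, and the worm at (362,172). Joint 7 stands at -2.02, so turning clockwise from here would run out of range. I'll use the next corner (+60°) instead.

Run:
```python
from h import *
p=manip.camera("wrist")
c=np.mean([at(p,u,.038) for u in [(316,25),(316,92),(288,42),(343,42),(288,75),(343,75)]],0);print("nut",c)
d=at(p,(316,25),.038)-at(p,(316,92),.038);print("corner dir",np.degrees(np.arctan2(d[1],d[0])),np.linalg.norm(d))
s=at(p,(296,74),.038)-c;print("stripe",np.degrees(np.arctan2(s[1],s[0])))
a,b=at(p,(166,19),.02),at(p,(221,34),.02);print("plate stripe",a,b,np.degrees(np.arctan2(*(a-b)[1::-1])),np.degrees(np.arctan2(*(a-c)[1::-1])))
h=.1105
for u,w,z in [((271,101),(-22,16),.016),((288,236),(-76,13),.0145),((345,236),(-76,-13),.0145),((362,172),(-50,-18),.0235),((224,50),None,.016),((271,50),None,.016)]: print(u,w,at(p,u,h+z)*1000)
P=np.array([(-22,16),(-76,13),(-76,-13),(-50,-18)],float)
Q=np.array([at(p,u,h+z)[:2]*1000 for u,z in [((271,101),.016),((288,236),.0145),((345,236),.0145),((362,172),.0235)]])
a,b=P-P.mean(0),Q-Q.mean(0); th=np.arctan2((a[:,0]*b[:,1]-a[:,1]*b[:,0]).sum(),(a*b).sum())
R=np.array([[np.cos(th),-np.sin(th)],[np.sin(th),np.cos(th)]]); t=Q.mean(0)-R@P.mean(0)
o=manip.get_obs();print(np.degrees(th),"orig",t,"tcp in wrench",R.T@(o["position"][:2]*1000-t), "resid",(Q-(P@R.T+t)).round(1).tolist())
```

```text
nut [0.57585731 0.03819627 0.038     ]
corner dir -9.247260104255293 0.03711236987448772
stripe 116.61398658481282
plate stripe [0.61565879 0.12585944 0.02      ] [0.6013679  0.09402685 0.02      ] 65.82281969938724 65.5806501506123
(271, 101) (-22, 16) [557.74273935  57.88359708 126.5       ]
(288, 236) (-76, 13) [503.62666837  61.80732277 125.        ]
(345, 236) (-76, -13) [499.79791352  38.49809246 125.        ]
(362, 172) (-50, -18) [527.90950723  29.11108648 134.        ]
(224, 50) None [577.53162627  70.79938404 126.5       ]
(271, 50) None [574.78969339  54.48399472 126.5       ]
-7.550449364613516 orig [577.84936135  39.96233897] tcp in wrench [-96.30483415   1.55384802] resid [[-0.4, -0.8], [-0.6, -1.0], [-1.0, 1.4], [2.0, 0.4]]
```

Call:
jog_arm --pt "0 -10 0" --pt "3 -20 0" --pt "7 -30 0" --pt "10 -40 0" --pt "14 -50 0" --pt "18 -60 0" --pt "24 -75 0" --pt "30 -87 0" --pt "30 -87 -20" --pt "30 -87 -45" --pt "30 -87 -45" --pt "30 -87 -45" --turn '[7,14,21,28,35,42,49,56,60,60,60,60]'

```text
clock: 6.67
position: [0.5116, -0.0327, 0.0708]
ee_rot: [0.903, 0.429, 0.001, -0.0]
ft_force: [0.9, 0.6, -4.5]
grip_width: 0.276
```

Run:
```python
from h import *
p=manip.camera("wrist"); save(p,"w3.png",[160,0,480,260],2.4); o=manip.get_obs(); print(o["clock"],o["position"],np.degrees(2*np.arctan2(o["ee_rot"][1],o["ee_rot"][0])),o["joint_pos"].round(2),o["ft_force"],o["grip_width"])
```

```text
6.7167 [ 0.5126412  -0.03254424  0.07208755] 50.81159398482273 [ 0.49  0.3  -0.58  1.91  0.19  0.99 -0.86] [ 0.06198191  0.66290979 -4.28433624] 0.2762947474607528
```

View pics/w3.png

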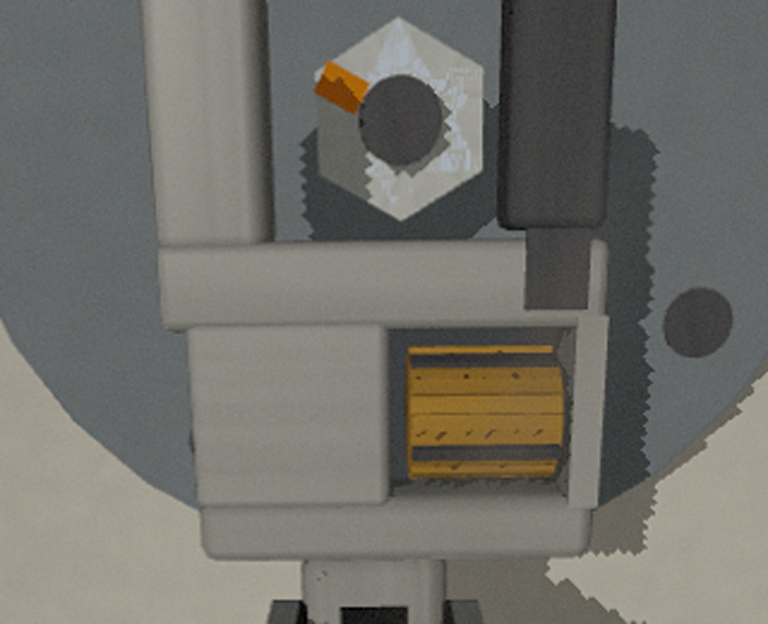

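The nut is upright in the mouth: crop corners at (400,17) and (400,221), flats at columns 316 and 484. The fixed jaw face is at column 270, the moving jaw at 500, and the throat at row 240.

```bash
cat >> h.py <<'E'
def fit(P,Q):
    P,Q=np.array(P,float),np.array(Q,float)
    a,b=P-P.mean(0),Q-Q.mean(0); th=np.arctan2((a[:,0]*b[:,1]-a[:,1]*b[:,0]).sum(),(a*b).sum())
    R=np.array([[np.cos(th),-np.sin(th)],[np.sin(th),np.cos(th)]]); t=Q.mean(0)-R@P.mean(0)
    return np.degrees(th),R,t,(Q-(P@R.T+t)).round(1).tolist()
E
python3 - <<'E'
from h import *
p=manip.camera("wrist"); f=lambda u:(160+u[0]/2.4,u[1]/2.4)
c=np.mean([at(p,f(u),.038) for u in [(400,17),(400,221),(316,68),(484,68),(316,171),(484,171)]],0)[:2]*1000
d=at(p,f((400,17)),.038)-at(p,f((400,221)),.038);ca=np.degrees(np.arctan2(d[1],d[0]));print("nut",c,ca)
h=.066
L=[((270,241),(-22,16),.016),((302,562),(-76,13),.015),((445,562),(-76,-13),.015),((486,408),(-50,-18),.0235),((605,308),(-36,-38),.016)]
th,R,t,r=fit([l[1] for l in L],[at(p,f(l[0]),h+l[2])[:2]*1000 for l in L])
print("wrench",th,t,r)
o=manip.get_obs();yaw=2*np.arctan2(o["ee_rot"][1],o["ee_rot"][0]);R=np.array([[np.cos(yaw),-np.sin(yaw)],[np.sin(yaw),np.cos(yaw)]])
print("nut in wrench",R.T@(c-t),"tcp",R.T@(o["position"][:2]*1000-t))
for u in [(270,241),(500,228)]: print(R.T@(at(p,f(u),h+.016)[:2]*1000-c))
E
```

```text
nut [576.75983237  36.80089122] 51.2251304602468
wrench 52.98265100661877 [572.11004633  43.48179715] [[1.0, -1.9], [0.0, -0.4], [-1.7, -0.3], [0.7, 1.4], [0.0, 1.2]]
nut in wrench [-2.24065104 -7.82524742] tcp [-96.11210423  -2.44524445]
[-21.20909801  21.05389585]
[-19.33966214 -13.85859142]
```

```bash
cat >> h.py <<'E'
from scipy.optimize import least_squares
from scipy.spatial.transform import Rotation as Ro
def wfit(p,L,yaw0,t0,tilt=True):
    # L: (px, wrench xyz mm); params x,y,z(mm),yaw,pitch(deg)
    def f(q):
        R=Ro.from_euler("ZY",[q[3],q[4]],degrees=True)
        r=[(proj(p,(R.apply(w)+q[:3])/1000)-u) for u,w in L]
        return np.r_[np.ravel(r),[(q[4])/(4 if tilt else .001)]]
    s=least_squares(f,[*t0,yaw0,0.]); return s.x,s.fun[:-1].reshape(-1,2).round(1).tolist()
def nutin(q,c):
    a=np.radians(q[3]);d=c-q[:2];return np.array([d[0]*np.cos(a)+d[1]*np.sin(a),-d[0]*np.sin(a)+d[1]*np.cos(a)])
E
python3 - <<'E'
from h import *
p=manip.camera("wrist"); f=lambda u:np.array((160+u[0]/2.4,u[1]/2.4))
c=np.array([576.8,36.8])
L=[((160,247),(-22,34,16)),((606,243),(-22,-38,16)),((302,562),(-76,13,15)),((445,562),(-76,-13,15)),((486,408),(-50,-18,23.5)),((270,241),(-22,16,16)),((202,557),(-76,32,15)),((606,505),(-67,-38,16))]
for LL in (L,L[:6]):
  for tl in (True,False):
    q,r=wfit(p,[(f(u),w) for u,w in LL],51,[575,38,66],tl); print(q.round(1),r,"nut in wrench",nutin(q,c))
E
```

```text
[571.8  39.4  55.   51.9   6.8] [[1.2, -0.9], [-0.5, -2.8], [0.7, -0.6], [2.9, -1.8], [0.7, 2.8], [1.3, 0.6], [-2.7, 2.3], [-3.7, 0.4]] nut in wrench [ 1.02421552 -5.56505365]
[573.   41.   61.4  52.    0. ] [[-1.3, -0.2], [2.1, -2.6], [1.3, -2.2], [2.5, -3.5], [0.9, 6.0], [0.1, 1.1], [-1.3, 0.8], [-4.5, -0.1]] nut in wrench [-0.98949185 -5.63117945]
[571.3  39.   54.2  51.4   8.3] [[0.7, -1.3], [-1.4, -1.8], [-1.1, 0.2], [1.5, -0.6], [-0.3, 3.0], [0.7, 0.5]] nut in wrench [ 1.65345072 -5.66381211]
[572.8  41.   60.7  51.5   0. ] [[-1.4, -0.5], [1.0, -1.5], [0.0, -2.7], [1.0, -3.6], [-0.4, 6.3], [-0.2, 1.2]] nut in wrench [-0.79645802 -5.68046141]
```

Call:
jog_arm --pt "1.5 -2 -5" --pt "1.5 -2 -10" --pt "1.5 -2 -14" --pt "1.5 -2 -14" --pt "1.5 -2 -14" --turn '[0,0,0,0,0]'

```text
clock: 7.23
position: [0.5148, -0.0345, 0.0587]
ee_rot: [0.903, 0.429, 0.002, 0.001]
ft_force: [-0.6, -0.8, -4.2]
grip_width: 0.283
```

Run:
```python
from h import *
p=manip.camera("wrist"); save(p,"w4.png",[160,0,480,260],2.4); o=manip.get_obs(); print(o["clock"],o["position"],np.degrees(2*np.arctan2(o["ee_rot"][1],o["ee_rot"][0])),o["ft_force"])
```

```text
7.2833 [ 0.51491401 -0.0345102   0.05889348] 50.824213068972256 [-0.37851385  0.2673869  -4.72235635]
```

View pics/w4.png

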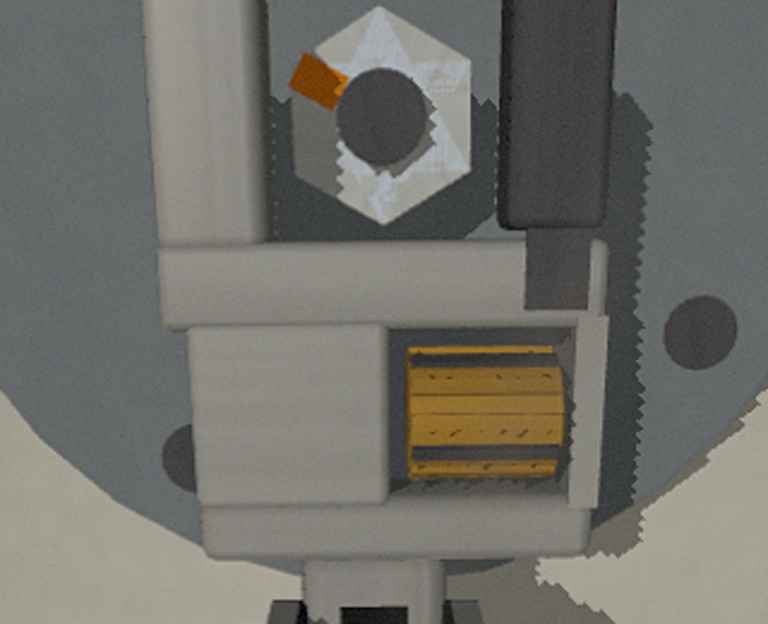

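The nut (crop centre (381,116)) is centred between the jaw faces at columns 267 and 500, with throat clearance to spare. I'll go about 2 mm forward and down.

Call:
jog_arm --pt "1.3 1.5 0" --pt "1.3 1.5 -5" --pt "1.3 1.5 -10" --pt "1.3 1.5 -15" --pt "1.3 1.5 -20" --pt "1.3 1.5 -20" --turn '[0,0,0,0,0,0]'

```text
clock: 7.78
position: [0.5153, -0.033, 0.0375]
ee_rot: [0.903, 0.429, 0.002, 0.0]
ft_force: [-0.1, -0.3, -5.2]
grip_width: 0.281
```

Call:
jog_arm --pt "0 0 -3" --pt "0 0 -6" --pt "0 0 -9" --pt "0 0 -11" --pt "0 0 -11" --turn '[0,0,0,0,0]'

```text
clock: 8.2
position: [0.5154, -0.0333, 0.0267]
ee_rot: [0.903, 0.429, 0.002, 0.0]
ft_force: [-2.8, -1.4, 1.0]
grip_width: 0.281
```

Call:
jog_arm --pt "0 0 -1" --pt "0 0 -1" --pt "0 0 -1" --pt "0 0 -1" --pt "0 0 -1" --turn '[0,0,0,0,0]' --grip 50

```text
clock: 8.62
position: [0.5156, -0.0332, 0.0259]
ee_rot: [0.903, 0.429, 0.002, 0.001]
ft_force: [-0.8, -0.7, 0.5]
grip_width: 0.589
```

Call:
jog_arm --pt "0 0 10" --pt "0 0 30" --pt "0 0 50" --pt "0 0 60" --pt "0 0 60" --pt "0 0 60" --turn '[0,0,0,0,0,0]' --grip 0

```text
clock: 9.12
position: [0.5159, -0.0334, 0.0861]
ee_rot: [0.903, 0.429, 0.002, 0.001]
ft_force: [-0.1, -0.9, -1.0]
grip_width: 0.001
```

Run:
```python
from h import *
p=manip.camera("wrist"); save(p,"w5.png",[130,0,510,300],2.0); o=manip.get_obs(); print(o["clock"],o["position"],np.degrees(2*np.arctan2(o["ee_rot"][1],o["ee_rot"][0])),o["ft_force"],o["grip_width"])
for l,z in [("nut_top",.038),("worm_top",.0435),("wrench_handle",.028),("nut_stripe",.038)]: pp(p,l,z)
```

```text
9.1667 [ 0.51528373 -0.03336655  0.08532648] 50.80248704518673 [-0.07565619 -0.49801063  0.13724787] -0.0004280323949569994
nut_top [317.2  58.4] 0.82 [0.5751 0.0367 0.038 ]
worm_top [347.2 155.8] 0.79 [ 0.5565 -0.0113  0.0435]
nut_stripe [289.4  42.4] 0.58 [0.5691 0.0514 0.038 ]
```

View pics/w5.png

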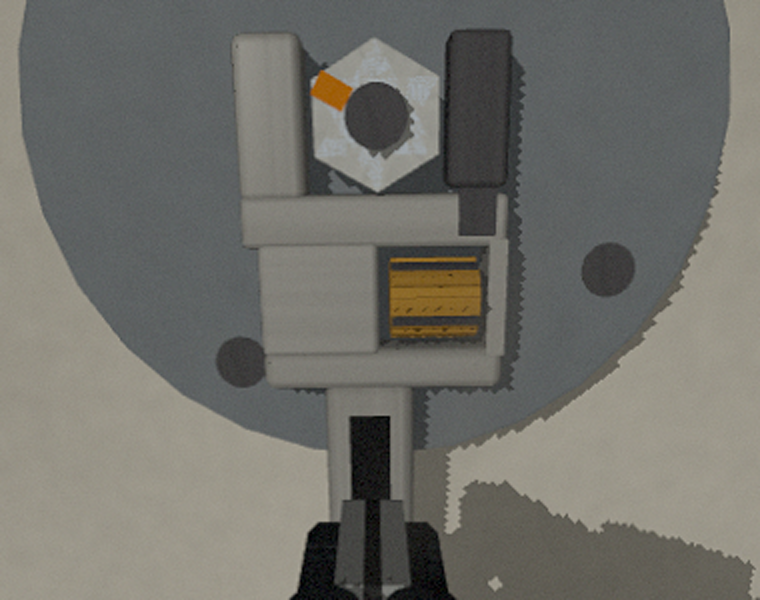

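The wrench lies flat with the nut between the jaws. In the crop the nut is at (376,116), the jaw faces at columns 304 and 445, and the worm at (435,298). Next I take the shut fingers to the worm.

Call:
jog_arm --pt "18 7 0" --pt "36 14.5 0" --pt "36 14.5 -15" --pt "36 14.5 -30" --pt "36 14.5 -38" --pt "36 14.5 -40" --pt "36 14.5 -40" --turn '[0,0,0,0,0,0,0]' --grip 0

```text
clock: 9.95
position: [0.5504, -0.0187, 0.0442]
ee_rot: [0.903, 0.429, 0.0, -0.0]
ft_force: [0.7, 0.3, 0.1]
grip_width: -0.001
```

Call:
jog_arm --pt "0 0 -1" --pt "0 0 -2" --pt "0 0 -2" --turn '[0,0,0]'

```text
clock: 10.2
position: [0.5508, -0.0187, 0.0428]
ee_rot: [0.903, 0.429, 0.001, -0.0]
ft_force: [-0.4, -0.7, 0.6]
grip_width: 0.001
```

Call:
jog_arm --pt "0 0 -1" --pt "0 0 -1.5" --pt "0 0 -1.5" --turn '[0,0,0]'

```text
clock: 10.45
position: [0.5511, -0.0188, 0.0422]
ee_rot: [0.903, 0.429, 0.001, 0.0]
ft_force: [-2.8, -0.4, 8.5]
grip_width: 0.002
```

Call:
jog_arm --pt "1.3 1.6 -1" --pt "3.2 3.9 -1" --pt "5.1 6.2 -1" --pt "7 8.6 -1" --pt "8.9 10.9 -1" --pt "10.8 13.2 -1" --pt "11.4 14 -1" --turn '[0,0,0,0,0,0,0]'

```text
clock: 11.03
position: [0.5632, -0.0037, 0.0432]
ee_rot: [0.903, 0.429, 0.002, 0.001]
ft_force: [-7.0, 2.1, 18.0]
grip_width: -0.001
```

Run:
```python
from h import *
p=manip.camera("wrist"); save(p,"w6.png",[130,0,510,300],2.0); o=manip.get_obs(); print(o["clock"],o["position"],o["ft_force"])
```

```text
11.0833 [ 0.5633628  -0.00360111  0.04319333] [-6.31136277  1.51893165 17.90745532]
```

View pics/w6.png

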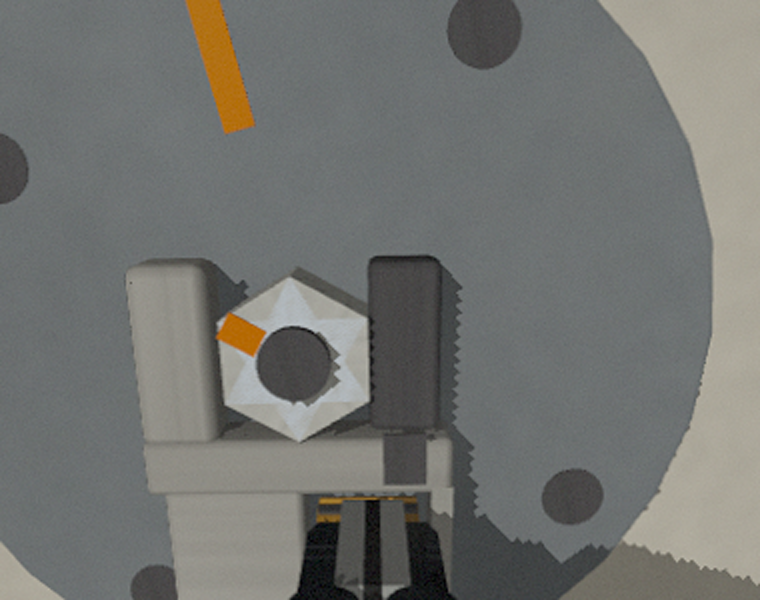

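The jaw has moved: the dark jaw (column 370) now stands at the nut's right flat, and a small gap is left at the fixed jaw (208 to 219). I'll go on with a second stroke.

Call:
jog_arm --pt "0 0 5" --pt "-5 -6 6" --pt "-10.5 -12.9 6" --pt "-10.5 -12.9 3" --pt "-10.5 -12.9 0" --pt "-10.5 -12.9 -1.5" --pt "-10.5 -12.9 -2" --pt "-10.5 -12.9 -2" --turn '[0,0,0,0,0,0,0,0]'

```text
clock: 11.75
position: [0.5527, -0.0179, 0.0423]
ee_rot: [0.903, 0.429, 0.001, 0.001]
ft_force: [-10.8, -5.0, 22.1]
grip_width: 0.002
```

Call:
jog_arm --pt "0 0 0.3" --pt "1.3 1.6 0" --pt "3.2 3.9 0" --pt "5.1 6.2 0" --pt "7 8.6 0" --pt "8.9 10.9 0" --pt "10.8 13.2 0" --pt "11.4 14 0" --turn '[0,0,0,0,0,0,0,0]'

```text
clock: 12.42
position: [0.5651, -0.0045, 0.0432]
ee_rot: [0.904, 0.429, 0.002, 0.002]
ft_force: [-2.1, -2.8, 13.9]
grip_width: -0.003
```

Run:
```python
from h import *
p=manip.camera("wrist"); save(p,"w7.png",[130,50,450,300],2.4); o=manip.get_obs(); print(o["clock"],o["position"],o["ft_force"])
```

```text
12.4667 [ 0.56509733 -0.00438453  0.04323139] [-2.51341846 -1.60334929 13.72529967]
```

View pics/w7.png

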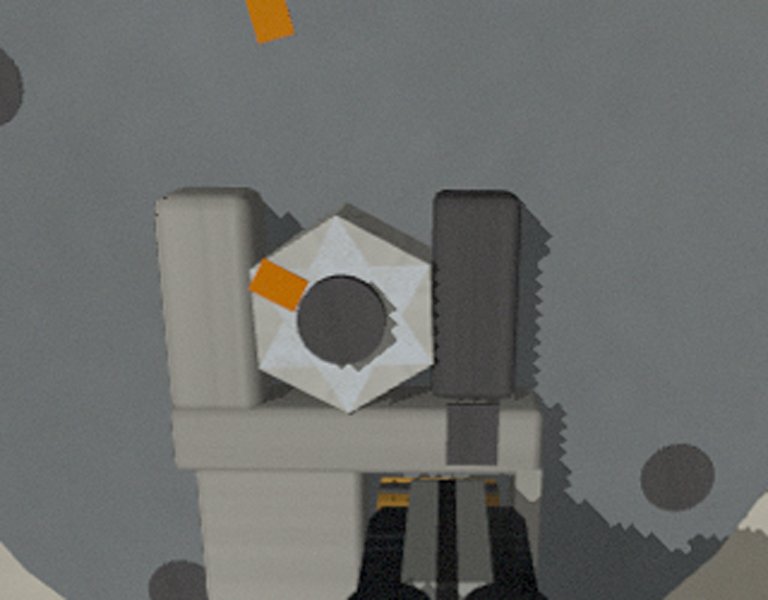

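The jaws nearly close on the nut, with faces at columns 253 and 433 and nut flats at 252 and 433. One more stroke should bring them tight.

Call:
jog_arm --pt "0 0 5" --pt "-5 -6 6" --pt "-10.5 -12.9 6" --pt "-10.5 -12.9 6" --pt "-10.5 -12.9 3" --pt "-10.5 -12.9 0" --pt "-10.5 -12.9 -1.2" --pt "-10.5 -12.9 -1.2" --turn '[0,0,0,0,0,0,0,0]'

```text
clock: 13.13
position: [0.5547, -0.0176, 0.0429]
ee_rot: [0.904, 0.428, 0.001, 0.003]
ft_force: [-8.0, -2.5, 18.3]
grip_width: 0.003
```

Call:
jog_arm --pt "0 0 -0.5" --pt "1.3 1.6 -0.5" --pt "3.2 3.9 -0.5" --pt "5.1 6.2 -0.5" --pt "7 8.6 -0.5" --pt "8.9 10.9 -0.5" --pt "10.8 13.2 -0.5" --turn '[0,0,0,0,0,0,0]'

```text
clock: 13.72
position: [0.564, -0.0072, 0.0431]
ee_rot: [0.904, 0.428, -0.002, 0.004]
ft_force: [-17.4, -10.7, 26.6]
grip_width: 0.0
```

Call:
jog_arm --pt "0 0 5" --pt "0 0 20" --pt "-5 -6 45" --pt "-15 -18 60" --pt "-30 -37 60" --pt "-30 -37 60" --pt "-30 -37 60" --turn '[0,0,0,0,0,0,0]'

```text
clock: 14.3
position: [0.5336, -0.0453, 0.1028]
ee_rot: [0.904, 0.427, -0.002, 0.004]
ft_force: [-0.6, 0.0, -0.8]
grip_width: -0.002
```

Run:
```python
from h import *
p=manip.camera("wrist"); save(p,"w8.png",[180,0,440,200],3.0); o=manip.get_obs(); print(o["clock"],o["position"],o["ft_force"],o["joint_pos"].round(2))
for l,z in [("nut_top",.038),("worm_top",.0435),("wrench_handle",.028),("wrench_neck",.028),("nut_stripe",.038),("wrench",.02)]: pp(p,l,z)
```

```text
14.35 [ 0.53388351 -0.04416992  0.10273128] [0.67289086 0.43729863 0.35158149] [ 0.49  0.3  -0.57  1.82  0.2   1.07 -0.84]
nut_top [280.2  64.4] 0.96 [0.576  0.0354 0.038 ]
nut_top [283.1  66.7] 0.45 [0.5764 0.0335 0.038 ]
worm_top [308.9 150.6] 0.68 [ 0.5581 -0.0108  0.0435]
wrench_handle [283.3 271.8] 0.71 [ 0.4879 -0.0666  0.028 ]
wrench_neck [283.4 202.6] 0.9 [ 0.5215 -0.0284  0.028 ]
nut_stripe [249.5  48.9] 0.64 [0.5683 0.0522 0.038 ]
nut_stripe [309.7 148.9] 0.63 [ 0.5584 -0.011   0.038 ]
```

View pics/w8.png

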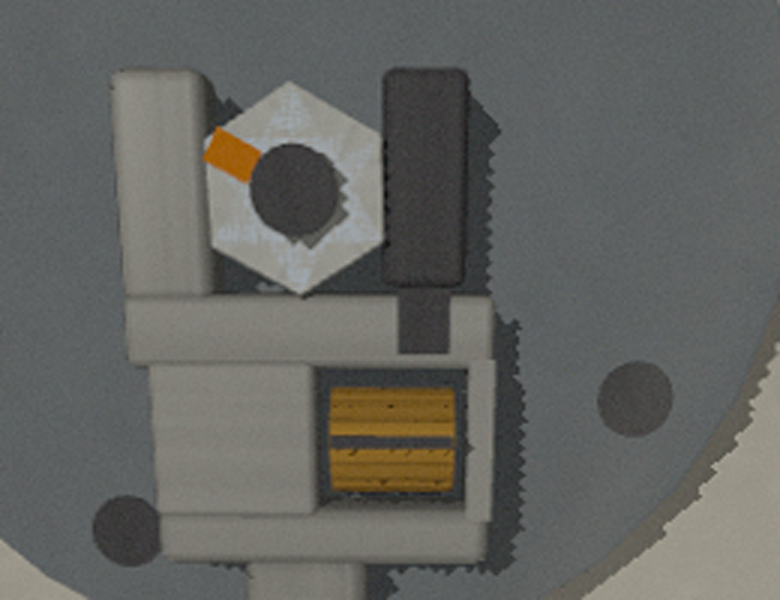

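The jaws now fit: no gap shows at either flat, faces at columns 209 and 384, and the last stroke jammed at about 20 N lateral. Now I grip the handle.

Call:
jog_arm --pt "-20 -11 0" --pt "-45 -24 0" --pt "-45 -24 -20" --pt "-45 -24 -45" --pt "-45 -24 -65" --pt "-45 -24 -80" --pt "-45 -24 -88" --pt "-45 -24 -88" --pt "-45 -24 -88" --turn '[0,0,0,0,0,0,0,0,0]' --grip 55

```text
clock: 15.4
position: [0.4893, -0.0672, 0.015]
ee_rot: [0.904, 0.428, -0.002, 0.003]
ft_force: [-0.1, 0.3, 0.5]
grip_width: 0.64
```

Call:
jog_arm --pt "0 0 0" --pt "0 0 0" --pt "0 0 0" --pt "0 0 0" --pt "0 0 0" --pt "0 0 0" --turn '[0,0,0,0,0,0]' --grip 15 --grip_force 40

```text
clock: 15.9
position: [0.4899, -0.0671, 0.016]
ee_rot: [0.904, 0.428, -0.001, 0.004]
ft_force: [-1.7, 0.4, 6.7]
grip_width: 0.296
```

Run:
```python
from h import *
o=manip.get_obs(); P=o["position"][:2]*1000; c=np.array([576,36.5]); v=P-c; print(o["clock"],o["position"],np.degrees(2*np.arctan2(o["ee_rot"][1],o["ee_rot"][0])),o["ft_force"],o["joint_pos"].round(2),"rad",np.linalg.norm(v),np.degrees(np.arctan2(*v[::-1])))
for a in range(-4,-57,-4):
    r=np.radians(a);R=np.array([[np.cos(r),-np.sin(r)],[np.sin(r),np.cos(r)]]);print([*(c+R@v-P).round(1),0],a)
```

```text
15.9 [ 0.48993788 -0.06708561  0.01599697] 50.730039163697725 [-1.72083809  0.35784275  6.70553691] [ 0.52  0.34 -0.54  1.99  0.24  0.87 -0.84] rad 134.67244348626932 -129.72084842455385
[np.float64(-7.0), np.float64(6.3), 0] -4
[np.float64(-13.6), np.float64(13.0), 0] -8
[np.float64(-19.7), np.float64(20.2), 0] -12
[np.float64(-25.2), np.float64(27.7), 0] -16
[np.float64(-30.2), np.float64(35.7), 0] -20
[np.float64(-34.7), np.float64(44.0), 0] -24
[np.float64(-38.6), np.float64(52.5), 0] -28
[np.float64(-41.8), np.float64(61.3), 0] -32
[np.float64(-44.4), np.float64(70.4), 0] -36
[np.float64(-46.4), np.float64(79.6), 0] -40
[np.float64(-47.8), np.float64(88.9), 0] -44
[np.float64(-48.5), np.float64(98.2), 0] -48
[np.float64(-48.5), np.float64(107.6), 0] -52
[np.float64(-47.9), np.float64(117.0), 0] -56
```

Call:
jog_arm --pt "-7 6.3 0" --pt "-13.6 13 0" --pt "-19.7 20.2 0" --pt "-25.2 27.7 0" --pt "-30.2 35.7 0" --pt "-34.7 44 0" --pt "-38.6 52.5 0" --pt "-41.8 61.3 0" --pt "-44.4 70.4 0" --pt "-46.4 79.6 0" --pt "-47.4 86.5 0" --pt "-47.4 86.5 0" --turn '[-4,-8,-12,-16,-20,-24,-28,-32,-36,-40,-43,-43]'

```text
clock: 16.9
position: [0.4414, 0.02, 0.0161]
ee_rot: [0.998, 0.067, -0.003, 0.003]
ft_force: [-5.3, 0.2, 2.2]
grip_width: 0.294
```

Run:
```python
from h import *
o=manip.get_obs(); print(o["clock"],o["position"],np.degrees(2*np.arctan2(o["ee_rot"][1],o["ee_rot"][0])),o["ft_force"],o["torque"],o["joint_pos"].round(2))
p=manip.camera("wrist"); save(p,"w9.png",[130,0,450,240],2.4)
for l,z in [("nut_top",.038),("nut_stripe",.038)]: pp(p,l,z)
```

```text
16.9 [0.44136594 0.02003166 0.01605653] 7.638011160507121 [-5.29467969  0.18188891  2.15020611] [-0.02797646  1.26144726 -0.37636277] [ 0.32  0.24 -0.5   2.11  0.16  0.83 -1.72]
```

View pics/w9.png

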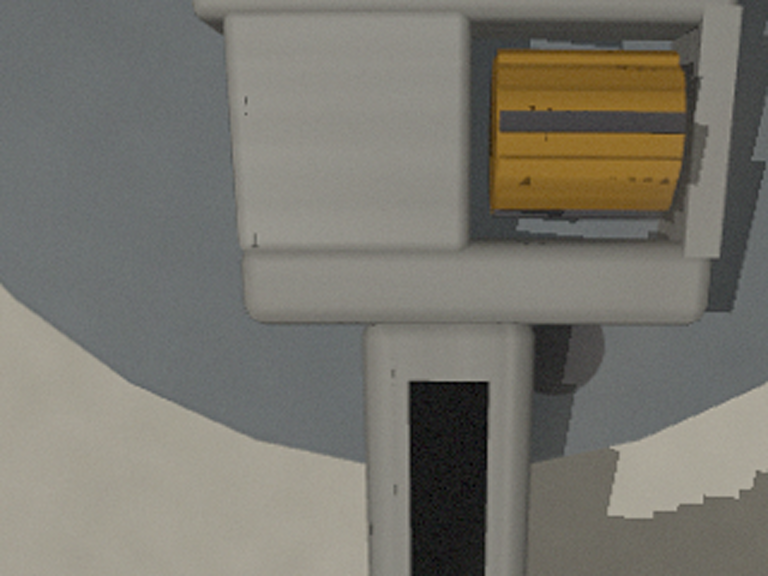

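The worm and handle fill this view and the nut is out of frame. I'll let go, lift, and measure the stripes by colour.

Call:
jog_arm --pt "0 0 0" --pt "0 0 0" --pt "0 0 0" --pt "0 0 20" --pt "0 0 50" --pt "5 0 90" --pt "20 0 110" --pt "30 0 120" --pt "30 0 120" --pt "30 0 120" --pt "30 0 120" --turn '[0,0,0,0,0,0,0,0,0,0,0]' --grip 55

```text
clock: 17.97
position: [0.4704, 0.0193, 0.1348]
ee_rot: [0.998, 0.068, -0.004, 0.003]
ft_force: [0.1, 0.0, 0.1]
grip_width: 0.646
```

```bash
cat > st.py <<'E'
from h import *
o=manip.get_obs(); print(o["clock"],o["position"],np.degrees(2*np.arctan2(o["ee_rot"][1],o["ee_rot"][0])))
def ang(v): return np.degrees(np.arctan2(v[1],v[0]))
for n in("wrist","top"):
    p=manip.camera(n)
    if n=="wrist": save(p,"last%d.png"%int(o["clock"]))
    hsv=cv2.cvtColor(p["frame"],cv2.COLOR_RGB2HSV); m=cv2.inRange(hsv,(5,190,100),(18,255,255))
    k,lab,st,ce=cv2.connectedComponentsWithStats(m)
    c=np.array([.576,.0365])
    for i in range(1,k):
        if st[i,4]<5: continue
        q=np.array([at(p,u[::-1],.03)[:2] for u in np.argwhere(lab==i)]); d=np.linalg.norm(q.mean(0)-c)
        if d<.1:
            z=.038 if d<.03 else .02
            q=np.array([at(p,u[::-1],z)[:2] for u in np.argwhere(lab==i)]); v=np.linalg.svd(q-q.mean(0))[2][0]
            print(n,st[i],q.mean(0).round(4),"from centre",ang(q.mean(0)-c).round(1),"axis",ang(v).round(1)%180)
    for l,z in [("nut_top",.038),("nut_stripe",.038),("wrench",.02),("worm_top",.0435),("wrench_handle",.028)]: pp(p,l,z)
E
python3 st.py
```

```text
17.9667 [0.4703596  0.0193103  0.13478828] 7.8334121129883165
wrist [239   0   4   2   6] [0.5945 0.0843] from centre 68.8 axis 86.3
wrist [283  20  16  16 140] [0.58   0.0485] from centre 71.5 axis 66.6
nut_top [307.6  40.3] 0.85 [0.5743 0.0374 0.038 ]
worm_top [338.4 117. ] 0.73 [0.5308 0.0115 0.0435]
wrench_handle [310.4 233.7] 0.76 [0.4399 0.018  0.028 ]
wrench [479.6 208.6] 0.65 [ 0.4833 -0.455   0.02  ]
wrench [437.3 317.1] 0.59 [ 0.2175 -0.3435  0.02  ]
worm_top [487.6 226.4] 0.82 [ 0.4377 -0.4645  0.0435]
worm_top [424.8 331.3] 0.63 [ 0.1881 -0.3067  0.0435]
wrench_handle [475.9 264.2] 0.73 [ 0.3458 -0.4388  0.028 ]
wrench_handle [379.4 337.9] 0.68 [ 0.1695 -0.2011  0.028 ]
```

Call:
jog_arm --pt "30 10 10" --pt "60 15 10" --pt "60 15 10" --pt "60 15 10" --turn '[0,0,0,0]'

```text
clock: 18.9
position: [0.5321, 0.0349, 0.1455]
ee_rot: [0.998, 0.068, -0.004, 0.003]
ft_force: [0.2, -0.2, -0.9]
grip_width: 0.646
```

```bash
sed -i 's/"last%d.png"%int(o\["clock"\])/"w10.png",[120,0,440,240],2.4/' st.py; python3 st.py | grep -v "wrench\|top "
```

```text
18.9 [0.53210068 0.03487089 0.14546568] 7.8453741526213925
wrist [204  58  60  43 600] [0.6065 0.1038] from centre 65.6 axis 65.0
wrist [297 123  14  13 101] [0.5801 0.0487] from centre 71.6 axis 69.8
nut_stripe [299.6 130.6] 0.9 [0.5784 0.0515 0.038 ]
```

View pics/w10.png

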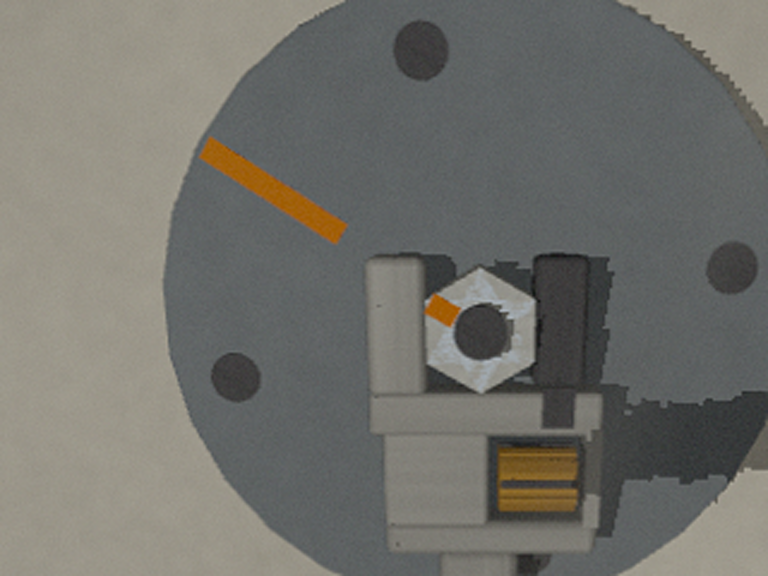

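The nut's corners are at (481,267) and (481,392), with its stripe at (443,311). The plate stripe runs from (343,233) to (205,148). The wrench is flat and snug. I'll compute the remaining angle precisely.

Run:
```python
from h import *
p=manip.camera("wrist"); f=lambda u:(120+u[0]/2.4,u[1]/2.4)
A=lambda d:np.degrees(np.arctan2(d[1],d[0]))
g=lambda u:at(p,f(u),.038)
c=(g((481,267))+g((481,392)))/2
print("nut",c,"corner",A(g((481,267))-g((481,392))), "stripe",A(g((436,305))-c),A(g((443,311))-c))
print("plate",A(at(p,f((205,148)),.02)-at(p,f((343,233)),.02)),A(at(p,f((205,148)),.02)-c))
w=[at(p,f(u),.036) for u in [(485,570),(371,395),(602,395)]]; print("wrench y axis",A(w[1]-w[2])-90)
o=manip.get_obs();print(o["position"])
```

```text
nut [0.57471445 0.03553244 0.038     ] corner 7.970164712630141 stripe 67.93783863483532 70.2214944770575
plate 66.13444968188043 65.37755574098664
wrench y axis 7.667969636757164
[0.53143441 0.03433086 0.14604403]
```

The nut stripe is at about 68° and the plate stripe at about 65.7°, so about 2.3° remains. That is well within 7°. The fingers are clear, so I'm handing in.

```bash
python3 -c "
from workcell import manip
print(manip.hand_in(), manip.get_obs()['ft_force'])"
```

```text
the job is handed in; nothing more can be done
the job is handed in; nothing more can be done
```

I handed the job in at about 19 s of the 64 s allowed. The steel wrench lies flat on the plate with its jaws closed on the nut, and the stripes line up to about 2–2.5°. No verdict was reported, so that is my own measurement.

I laid the wrench over the nut and let go, then closed the jaw with three fingertip strokes on the worm. I then gripped the handle, turned the nut about 43° clockwise, released and lifted clear.

**Stripe alignment:** from the hex corners, the nut stripe is at about 68° and the plate stripe at 65.4–66.1°. The stripe-colour measurement put the nut at 70–72°, up to about 6° off the plate stripe. I trusted the corner value, because the colour one depends on the assumed nut centre.

**Jaw fit:** no gap showed at either flat in the last view. The third stroke jammed at about 20 N sideways, which points to a tight jaw.

**Worm force:** the fingertip pressed at up to about 27 N during the strokes, above the 5–15 N suggested.

**Wrench in the grip:** it tipped nose-down about 7° while carried. In the later pictures it lay flat on the plate after each release.

**Not fully checked:** I did not measure the wrench origin's distance from the nut axis numerically after the turn. I also did not re-measure the reflector, grip or bottle cage, but the arm never went near them.

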